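# Free a boxed-in wheel bearing and set it on the grease packer

## Task

The wheel bearing stands at the back of the stock tray, boxed in by the oil filter, the round tin and the oil bottle: first stand all three upright in the empty drip tray at the side, then lift out the bearing and gently seat it flat on the floor of the grease packer's dish, over its cone. With the bearing seated, put the filter, the tin and the bottle back upright in the stock tray, each where it stood before. Knock nothing over and leave the packer's follower, the grease tub and the spanner where they are.

Things in the scene. Friction and masses are not known exactly. Their poses are not given: they have to be found in the camera images.
- bearing_mid (a point): Open double-row wheel bearing, a bare steel ring with balls showing between its races, lying flat: outside diameter 60, bore 30, 37 high. The point is its centre, half-way up (18.5 above its underside); z is its axis. About 0.3 kg. At the start it stands in the stock tray with the filter, tin and bottle close round its front and both sides, gaps of a few mm.
- filter_mid (a point): Spin-on oil filter, a plain painted steel canister standing upright, domed and fluted at the top: diameter 64, 98 high, straight-sided up to 80. The point is its centre, half-way up (49 above its underside); z is up. About 0.32 kg.
- tin_mid (a point): Round steel tin with a brown label and a flat press-in lid, standing upright: diameter 62 (63 at the rims), 108 high (110 with the lid). The point is its centre, 54 above its underside; z is up. About 0.35 kg.
- bottle_mid (a point): Oblong flat-sided plastic oil bottle standing upright: body 40 (its own x) by 60 (its own y) by 88 high with upright sides, then a sloping shoulder and a round black screw cap of diameter 30 from 98 to 118 above its underside. The point is on its centre line, half of the total height up (59 above its underside); z is up. Grasp it across its 40 side, along its own x. About 0.28 kg.
- stock_tray: Dark sheet-steel tray fixed on the bench, open on top: 200 (x) by 240 (y) outside, walls 3 thick, rolled rim 18 above the bench, floor 3 above the bench. Origin on the bench at its middle; x points from the front edge (robot's side) to the back, where the bearing stands. Filter, tin and bottle stand in it, one before the bearing and one at each side of it, in any order.
- drip_tray: Empty black plastic drip tray fixed on the bench left or right of the stock tray: 230 by 230 outside, walls 3 thick, rim 15 above the bench, floor 3 above the bench. Origin on the bench at its middle. The three things are stood here meanwhile, with finger room between (e.g. on a triangle 107 apart), their centres within 95 of the middle along each tray axis.
- packer_seat (a point): Bench grease packer, on the side opposite the drip tray: a green cast dish of diameter 140 fixed to the bench, lip 4 thick and 10 above the bench, with a steel cone in the middle. The point is on the cone's axis at the dish's floor, 6 above the bench; z is up. The cone has radius 12.5 up to 10 above the floor, then tapers to radius 3 at 38. The bearing lies on the floor, round the cone.
- follower: Bystander: the packer's loose follower, a dark steel cone with a knob, diameter 68, 60 high, standing on the bench near the packer, on the robot's side of it. Origin at the middle of its underside.
- tub: Bystander: white and blue plastic grease tub with a lid, diameter 81, 61 high, standing on the bench beyond the stock tray. Origin at the middle of its underside.
- spanner: Bystander: steel spanner about 190 long, lying flat across the bench between the robot and the stock tray. Origin at its middle on the bench; its own x runs along it.

How it is judged:
On the way, in this order (a step that is already met when the one before it is completed fails the run):
1. filter, tin and bottle all stand upright, let go, in the drip tray, the bearing being still in the stock tray (x of filter_mid in the frame of drip_tray between -0.095 and 0.095 m and y of filter_mid in the frame of drip_tray between -0.095 and 0.095 m and z of filter_mid in the frame of drip_tray below 0.062 m and angle between each of filter_mid, tin_mid, bottle_mid's own z axis and vertical below 0.1 rad and x of tin_mid in the frame of drip_tray between -0.095 and 0.095 m and y of tin_mid in the frame of drip_tray between -0.095 and 0.095 m and z of tin_mid in the frame of drip_tray below 0.067 m and x of bottle_mid in the frame of drip_tray between -0.095 and 0.095 m and y of bottle_mid in the frame of drip_tray between -0.095 and 0.095 m and z of bottle_mid in the frame of drip_tray below 0.072 m and x of bearing_mid in the frame of stock_tray between -0.1 and 0.1 m and y of bearing_mid in the frame of stock_tray between -0.12 and 0.12 m and z of bearing_mid in the frame of stock_tray below 0.0315 m and contact force between the fingers and filter below 0.1 N and contact force between the fingers and tin below 0.1 N and contact force between the fingers and bottle below 0.1 N), for 0.2 s.
2. the bearing sits flat on the packer's floor round the cone, let go, while filter, tin and bottle still stand in the drip tray (horizontal distance between bearing_mid and packer_seat below 0.008 m and z of bearing_mid in the frame of packer_seat below 0.0225 m and angle between each of bearing_mid, filter_mid, tin_mid, bottle_mid's own z axis and vertical below 0.1 rad and x of filter_mid in the frame of drip_tray between -0.095 and 0.095 m and y of filter_mid in the frame of drip_tray between -0.095 and 0.095 m and z of filter_mid in the frame of drip_tray below 0.062 m and x of tin_mid in the frame of drip_tray between -0.095 and 0.095 m and y of tin_mid in the frame of drip_tray between -0.095 and 0.095 m and z of tin_mid in the frame of drip_tray below 0.067 m and x of bottle_mid in the frame of drip_tray between -0.095 and 0.095 m and y of bottle_mid in the frame of drip_tray between -0.095 and 0.095 m and z of bottle_mid in the frame of drip_tray below 0.072 m and contact force between the fingers and bearing below 0.1 N), for 0.2 s.
At the end, for the whole second after the job is handed in: The bearing lies flat on the packer dish's floor round the cone (within 8 mm of its axis, at most 4 mm above the floor); filter, tin and bottle each stand upright in the stock tray within 15 mm of their starting places, heading free; all is let go and at rest (horizontal distance between bearing_mid and packer_seat below 0.008 m and z of bearing_mid in the frame of packer_seat below 0.0225 m and angle between each of bearing_mid, filter_mid, tin_mid, bottle_mid's own z axis and vertical below 0.1 rad and distance of each of filter_mid, tin_mid, bottle_mid from where it was at the start of the episode below 0.015 m and linear speed of each of filter, tin, bottle, bearing below 0.02 m/s); the robot touches nothing.
It fails at once if the follower is knocked over or moved more than 25 mm (distance of follower from where it was at the start of the episode above 0.025 m).
It fails at once if the tub is knocked over or moved more than 25 mm (distance of tub from where it was at the start of the episode above 0.025 m).
It fails at once if the spanner is knocked over or moved more than 25 mm (distance of spanner from where it was at the start of the episode above 0.025 m).
It fails at once if the filter, the tin or the bottle is knocked over (angle between any of filter_mid, tin_mid, bottle_mid's own z axis and vertical above 0.6 rad).
It fails at once if the bearing is dropped or rammed onto the packer (more than 90 N) (contact force between bearing and packer above 90 N).
It also fails if it takes over 144 s, if anything falls off the work surface, if the arm or the gripper's body presses on something with over 40 N, if the wrist force passes 120 N, or if a joint passes its speed limit or range.

## Robot

A 6-joint arm with a two-finger parallel gripper is mounted at the origin on the work surface. World frame = base frame: x ahead of the robot, y to its left, z up, the work surface at z = 0. Lengths are in m, angles in rad, forces in N, time in s.
With the tool pointing down it reaches from about 0.25 to 0.775 m from the base axis. Payload 4 kg.
Tool frame: the origin (TCP) lies midway between the tips of the shut fingers; the grasp point (between the pads) lies 19 mm behind it; z points along the fingers, y is the direction in which the jaws open and shut (so a half turn about z gives the same grasp; the last joint's range is limited). The gripper opens to 94 mm and grips with 3 to 60 N. Pads are 16 mm wide; open, the fingers measure 119 mm over their backs; the gripper's body (75 mm by 177 mm) begins 78 mm behind the grasp point.
Start: joints at [-1.413, 0.087, 1.371, -0, 1.684, -0.103], TCP at [0.142, -0.531, 0.206] pointing down, gripper open.
Joint ranges: [-3.1, 3.1], [-0.76, 2.03], [0.27, 2.55], [-1.08, 4.22], [0.17, 2.65], [-2.57, 2.57]. Speed limits (rad/s): [2.79, 2.79, 3.14, 3.14, 3.14, 3.14].

## Interface

Orientations are given as [roll, pitch, yaw] about the fixed x, y, z axes, in that order (R = Rz(yaw) Ry(pitch) Rx(roll)).
In Python, from bench import get_obs, snapshot, ticket gives the robot as it stands.
- The arm moves only by the shell command python3 -m creep 'ROWS' [OPENING]. ROWS is JSON, a list that holds one entry, the list of rows, each a list of 4 numbers: the shift along the tool's x, y, z in mm, then the turn about the tool's z in degrees. A call has 1 to 8 rows; each row shifts and turns the commanded pose from where the row before left it, along the tool's axes as they then stand; what a row does not reach is not made up. A row lasts 1/8 s, in which the tool goes at most 62.5 mm and 10.7 degrees, less where a joint would pass 70% of its speed; a pose out of reach is approached as far as the arm can. A call with a gripper value outside its range is refused whole. OPENING is the opening, from 0 (shut) to 1 (fully open), set as the call begins (- or left out, the last holds). The fingers move at their own pace and stop on an object; the grip force is fixed at half the most. Time passes only in rows, so rows that do not move let the fingers close. It gives the time, the measured TCP pose, the force and the opening at its end, in the units of the state.
- get_obs(): the state, without advancing time (a new reading comes with each control period).
- snapshot(name): name is "scene" or "top" or "wrist"; returns a dict with "color" (400x640x3 uint8, red, green, blue), "depth" (400x640 float32, m along the optical axis (not along the pixel's ray), 0 where there is no reading), "fx", "fy", "cx", "cy" (pixels), "distortion" ([k1, k2, p1, p2, k3] as OpenCV has them; the pictures are not rectified), "extrinsics" (4x4, takes a point from world to camera coordinates). Camera axes: x right, y down, z forward; pixel columns grow to the right and rows downward; lengths in m; the calibration is good to about 2 mm. A picture is of the moment at which its call begins.
- ticket.close_job(): hands the job in, once; it reports no verdict.
The state is a dict: "time": time; "joint_positions": joint angles; "qvel": joint speeds; "joint_torque": joint torques, N m; "tool_pos": TCP position; "ee_rot": TCP orientation; "wrist_force": force on the tool from outside, world axes, zero at the start; "wrist_torque": the same for the moment, N m; "width": finger opening in m.
Only numpy, scipy, OpenCV 4.12 (cv2) and the standard library are available. Lean on these libraries where they do the work, as an engineer would, in place of code of your own. Each camera call takes 0.05 s, during which the arm holds its last target. There are 200 camera calls.

## Working session

There is one attempt and no reset: what is moved stays moved. The work goes in short steps, Python scripts to look and compute and a shell command to move; the robot and the scene stay as the last step left them, time stands still between calls to the robot, and variables do not carry over. Pictures are saved under pics/ and viewed, on a budget of 14 in all, crops included, one or two more only if the job needs it, and the job is handed in when it is done.

```bash
mkdir -p pics; ls
cat > h.py <<'E'
import numpy as np, cv2
from bench import get_obs, snapshot, ticket
def snap(name):
    s=snapshot(name); np.savez('/tmp/%s.npz'%name,**{k:np.array(v) for k,v in s.items()}); return s
def load(name): return dict(np.load('/tmp/%s.npz'%name))
def ray(s,px):
    K=np.array([[s['fx'],0,s['cx']],[0,s['fy'],s['cy']],[0,0,1]],float)
    p=cv2.undistortPoints(np.array(px,float).reshape(-1,1,2),K,np.array(s['distortion'],float)).reshape(-1,2)
    return np.c_[p,np.ones(len(p))]
def onplane(s,px,z):
    E=np.array(s['extrinsics']);R=E[:3,:3];o=-R.T@E[:3,3];d=ray(s,px)@R
    return o+d*((np.broadcast_to(z,len(d))-o[2])/d[:,2])[:,None]
def cloud(s):
    E=np.array(s['extrinsics']);R=E[:3,:3];v,u=np.mgrid[:400,:640]
    r=ray(s,np.c_[u.ravel(),v.ravel()]);d=np.array(s['depth']).ravel()
    return ((r*d[:,None]-E[:3,3])@R).reshape(400,640,3)
def save(s,f,crop=None,k=1):
    c=np.array(s['color'])[:,:,::-1]
    if crop: c=c[crop[1]:crop[3],crop[0]:crop[2]]
    cv2.imwrite('pics/'+f,cv2.resize(c,None,fx=k,fy=k,interpolation=cv2.INTER_CUBIC))
E
python3 - <<'E'
from h import *
s=snap('top');save(s,'top0.png');E=s['extrinsics'];print(E,s['fx'])
o=get_obs();print(o)
E
```

```text
pics
[[-0.01427758 -0.9997141   0.01917974  0.00257724]
 [-0.99505655  0.0123205  -0.09854267  0.5897534 ]
 [ 0.0982782  -0.02049188 -0.99494798  1.21382884]
 [ 0.          0.          0.          1.        ]] 390.11114193249347
{'time': 0.05, 'joint_positions': array([-1.41311981e+00,  8.79394331e-02,  1.37221472e+00, -3.20472127e-05,
        1.68360659e+00, -1.03108531e-01]), 'qvel': array([ 7.69404107e-04,  5.16481263e-05, -4.49014806e-04, -9.49199174e-04,
       -1.01676101e-03, -4.09252911e-04]), 'joint_torque': array([ 1.97791087e-03, -3.41540122e+01, -3.03593552e+01,  7.21362233e-02,
        3.04475217e-02, -9.22244476e-05]), 'tool_pos': array([ 0.14170618, -0.53087089,  0.20433275]), 'ee_rot': array([-3.13943280e+00, -1.91470308e-04,  2.60781266e-01]), 'wrist_force': array([0.08808371, 0.02587887, 0.40176288]), 'wrist_torque': array([-0.00529067, -0.00932698, -0.03741502]), 'width': 0.0939089936693457}
```

View pics/top0.png

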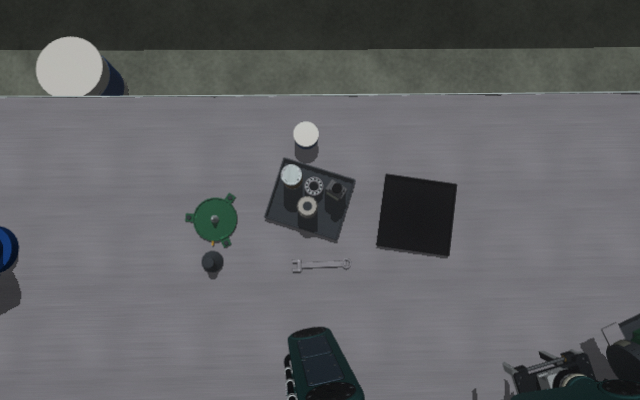

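The top view shows the stock tray at (310,200): tin at (291,174), bearing (314,186), filter (307,206) in front and bottle (337,188). The drip tray is at (417,215), the packer at (215,220), the follower at (212,262), the tub at (306,133) and the spanner at (321,265).

Run:
```python
from h import *
s=load('top');save(s,'top1.png',(180,115,470,285),2.75)
P=cloud(s)
X=P.reshape(-1,3);ok=s['depth'].ravel()>0
for n,u,v in [('tin',291,174),('bear',314,186),('filt',307,206),('bot',337,188),('fol',212,262),('tub',306,133),('pack',215,220),('bench',360,240)]:
    print(n,P[v,u].round(4))
```

```text
tin [0.6602 0.0794 0.1127]
bear [0.6378 0.0104 0.0057]
filt [0.5647 0.0329 0.1018]
bot [ 0.6152 -0.0566  0.123 ]
fol [0.401  0.3242 0.058 ]
tub [0.8001 0.0339 0.0577]
pack [0.5302 0.3237 0.0298]
bench [ 0.4607 -0.1364 -0.002 ]
```

View pics/top1.png

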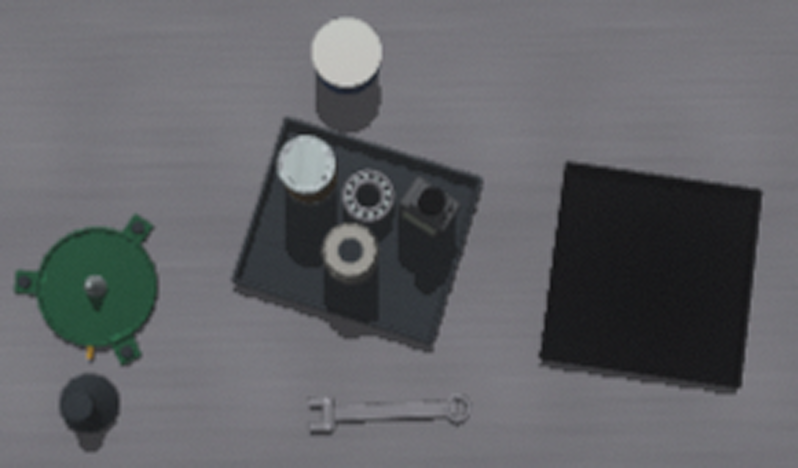

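The crop shows tin lid (306,165), bearing (368,195), filter top (350,250), bottle cap (431,201) and cone tip (95,285). Now for the world positions.

Run:
```python
from h import *
s=load('top')
L=[('tin',306,165,.113),('bear',368,195,.04),('filt',350,250,.1),('bot',431,201,.121),
('st',286,119,.018),('st',482,180,.018),('st',434,348,.018),('st',236,287,.018),
('dr',568,164,.015),('dr',760,190,.015),('dr',741,389,.015),('dr',542,363,.015),('dish',97,289,.01),('cone',95,285,.044),
('fol',90,400,.05),('span',320,413,0),('span',470,408,0),('tub',346,52,.061),
('botsh',416,180,.091),('botsh',458,205,.091),('botsh',442,233,.091),('botsh',402,206,.091)]
W=onplane(s,[(a[1]/2.75+180,a[2]/2.75+115) for a in L],[a[3] for a in L])
for a,w in zip(L,W): print(a[0],w.round(4))
for i in (4,8):
    c=W[i:i+4];print(c.mean(0).round(4),'yaw from top edge',np.degrees(np.arctan2(*(c[0]-c[1])[1::-1])), np.degrees(np.arctan2(*(c[0]-c[3])[1::-1])))
P=cloud(s);X=P.reshape(-1,3)
for n,c,r,z0,z1 in [('tin',W[0],.04,.1,.13),('bear',W[1],.03,.033,.05),('filt',W[2],.04,.085,.12),('cap',W[3],.025,.112,.13)]:
    m=(np.hypot(*(X-c)[:,:2].T)<r)&(X[:,2]>z0)&(X[:,2]<z1);q=X[m]
    print(n,m.sum(),(q.min(0)/2+q.max(0)/2).round(4),q.mean(0).round(4),np.ptp(q,axis=0).round(3))
```

```text
tin [0.6572 0.0786 0.113 ]
bear [0.6334 0.0112 0.04  ]
filt [0.5651 0.0321 0.1   ]
bot [ 0.6152 -0.0559  0.121 ]
st [0.7279 0.1066 0.018 ]
st [ 0.6526 -0.1233  0.018 ]
st [ 0.4569 -0.063   0.018 ]
st [0.5306 0.1655 0.018 ]
dr [ 0.671 -0.226  0.015]
dr [ 0.6373 -0.4526  0.015 ]
dr [ 0.4046 -0.4189  0.015 ]
dr [ 0.4378 -0.1884  0.015 ]
dish [0.5309 0.3277 0.01  ]
cone [0.5337 0.3217 0.044 ]
fol [0.4052 0.3241 0.05  ]
span [0.3834 0.0701 0.    ]
span [ 0.3865 -0.105   0.    ]
tub [0.7962 0.0345 0.061 ]
botsh [ 0.6427 -0.0417  0.091 ]
botsh [ 0.6142 -0.0877  0.091 ]
botsh [ 0.5834 -0.0694  0.091 ]
botsh [ 0.6139 -0.0258  0.091 ]
[0.592  0.0215 0.018 ] yaw from top edge 71.87132869492888 -16.639731910847527
[ 0.5377 -0.3215  0.015 ] yaw from top edge 81.53950658901317 -9.162790700345688
tin 344 [0.6607 0.0795 0.1098] [0.6606 0.0788 0.112 ] [0.062 0.06  0.017]
bear 201 [0.6348 0.0106 0.0395] [0.6341 0.011  0.0388] [0.056 0.057 0.013]
filt 347 [0.5656 0.0329 0.0954] [0.5657 0.0319 0.0992] [0.061 0.061 0.02 ]
cap 80 [ 0.6191 -0.0571  0.1195] [ 0.6181 -0.0571  0.1207] [0.03  0.029 0.015]
```

```bash
cat > go.py <<'E'
# usage: go.py x y z [yawdeg] in mm -> prints needed shift in tool axes before and after turn
import sys; from h import *
o=get_obs(); p=o['tool_pos']*1e3; yaw=o['ee_rot'][2]
if len(sys.argv)>3:
    t=np.array([float(a) for a in sys.argv[1:4]])-p
    ty=np.radians(float(sys.argv[4])) if len(sys.argv)>4 else yaw
    def sh(y): return np.array([t[0]*np.cos(y)+t[1]*np.sin(y), t[0]*np.sin(y)-t[1]*np.cos(y), -t[2]]).round(1)
    print('shift now',sh(yaw),'| turn',round(np.degrees(yaw-ty),1),'| shift after turn',sh(ty))
print('t',round(o['time'],2),'tcp',p.round(1),'yaw',np.degrees(yaw).round(1),'w',round(o['width']*1e3,1),'F',o['wrist_force'].round(1))
E
python3 go.py 545 25 270 -17
```

```text
shift now [ 533.  -433.1  -65.7] | turn 31.9 | shift after turn [ 223.2 -649.5  -65.7]
t 0.05 tcp [ 141.7 -530.9  204.3] yaw 14.9 w 93.9 F [0.1 0.  0.4]
```

```bash
python3 -m creep '[[[20,-16,-10,0],[38,-31,-15,0],[38,-31,-15,0],[38,-31,-10,0],[38,-31,-10,0],[38,-31,-6,0],[38,-31,0,0],[38,-31,0,0]]]' 1
python3 -m creep '[[[45,-36,0,0],[45,-36,0,0],[45,-36,0,0],[45,-36,0,0],[38,-30,0,10],[0,0,0,10],[0,0,0,10],[0,0,0,2]]]'
python3 -m creep '[[[0,0,0,0],[0,0,0,0]]]'
python3 - <<'E'
from h import *
s=snap('wrist');save(s,'w0.png',None,1.25);print(s['extrinsics'].round(3))
E
python3 go.py 566 32 46 -17
```

```text
time: 1.05
tool_pos: [0.3587, -0.2299, 0.2721]
ee_rot: [3.141, -0.001, 0.262]
wrist_force: [0.4, -0.1, 0.1]
width: 0.0939
time: 2.05
tool_pos: [0.5232, -0.007, 0.2718]
ee_rot: [-3.141, 0.0, -0.296]
wrist_force: [0.4, -0.6, 0.2]
width: 0.0939
time: 2.3
tool_pos: [0.5236, -0.0081, 0.2717]
ee_rot: [-3.142, -0.0, -0.296]
wrist_force: [-0.1, -0.5, 0.5]
width: 0.0938
[[-0.292 -0.956 -0.001  0.147]
 [-0.931  0.284  0.231  0.451]
 [-0.22   0.068 -0.973  0.569]
 [ 0.     0.     0.     1.   ]]
shift now [ 28.7 -50.9 225.6] | turn -0.0 | shift after turn [ 28.7 -50.9 225.6]
t 2.35 tcp [523.6  -8.2 271.6] yaw -17.0 w 94.1 F [ 0.  -0.1 -0.5]
```

View pics/w0.png

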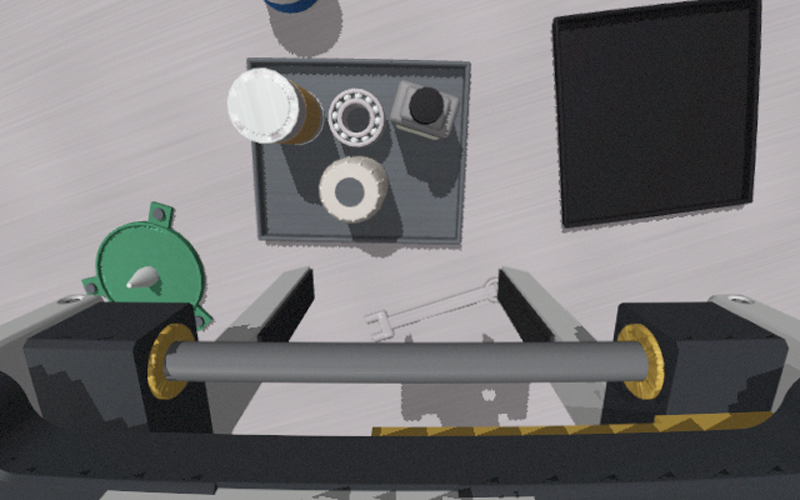

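The wrist view shows, at 1.25× scale: tin lid (264,106), bearing (356,118), filter top (353,190), bottle cap (427,105) and the cone tip about (153,272). All three things are free of each other.

```bash
python3 - <<'E'
from h import *
s=load('wrist')
L=[('tin',264,106,.113),('bear',356,118,.04),('filt',353,188,.099),('bot',427,105,.121)]
W=onplane(s,[(a[1]/1.25,a[2]/1.25) for a in L],[a[3] for a in L])
X=cloud(s).reshape(-1,3)
for a,w,(r,z0,z1) in zip(L,W,[(.045,.105,.125),(.035,.034,.05),(.045,.08,.115),(.03,.112,.13)]):
    m=(np.hypot(*(X-w)[:,:2].T)<r)&(X[:,2]>z0)&(X[:,2]<z1);q=X[m]
    (c,d,an)=cv2.minAreaRect((q[:,:2]*1e3).astype(np.float32))
    print(a[0],w.round(4),np.round(c,1),np.round(d,1),q[:,2].max().round(4))
m=(np.hypot(*(X-W[3])[:,:2].T)<.05)&(X[:,2]>.082)&(X[:,2]<.104);q=X[m]
r=cv2.minAreaRect((q[:,:2]*1e3).astype(np.float32));print(r,cv2.boxPoints(r).round(1).tolist())
E
python3 go.py 566 32 46 -17
```

```text
tin [0.6601 0.0796 0.113 ] [661.6  81.9] [62.3 60.9] 0.1141
bear [0.635  0.0137 0.04  ] [635.2  13.6] [58.3 58.7] 0.0419
filt [0.5693 0.0307 0.099 ] [567.2  34.4] [63.2 63.9] 0.1033
bot [ 0.6183 -0.0548  0.121 ] [618.4 -54.8] [28.6 28.6] 0.1223
((618.8668823242188, -54.492645263671875), (59.93850326538086, 40.322410583496094), 56.59789276123047) [[585.5, -68.4000015258789], [619.2000122070312, -90.5999984741211], [652.2000122070312, -40.599998474121094], [618.5, -18.399999618530273]]
shift now [ 28.7 -50.9 225.6] | turn -0.0 | shift after turn [ 28.7 -50.9 225.6]
t 2.35 tcp [523.6  -8.2 271.6] yaw -17.0 w 94.1 F [ 0.  -0.1 -0.5]
```

```bash
python3 -m creep '[[[15,-26,10,0],[14,-26,20,0],[0,0,45,0],[0,0,45,0],[0,0,45,0],[0,0,40,0],[0,0,20,0],[0,0,0,0]]]'
python3 go.py 567 33.5 47 -17
python3 -m creep '[[[0,0,0,0],[0,0,0,0],[0,0,0,0],[0,0,0,0],[0,0,0,0],[0,0,0,0]]]' 0
python3 go.py
```

```text
time: 3.35
tool_pos: [0.5651, 0.0328, 0.0442]
ee_rot: [3.14, 0.005, -0.298]
wrist_force: [0.5, 0.2, 0.5]
width: 0.094
shift now [ 1.7 -1.2 -2.8] | turn -0.1 | shift after turn [ 1.7 -1.2 -2.8]
t 3.35 tcp [565.1  32.8  44.2] yaw -17.1 w 94.0 F [0.5 0.2 0.5]
time: 4.1
tool_pos: [0.5675, 0.0331, 0.0475]
ee_rot: [-3.141, -0.002, -0.298]
wrist_force: [-0.5, 0.1, 5.5]
width: 0.0632
t 4.1 tcp [567.5  33.1  47.5] yaw -17.1 w 63.2 F [-0.5  0.1  5.5]
```

```bash
python3 -m creep '[[[0,0,-5,0],[0,0,-15,0],[0,0,-25,0],[0,0,-30,0],[0,0,-30,0],[0,0,-25,0],[0,0,-15,0],[0,0,0,0]]]'
python3 go.py 590 -276 47.5 -9
```

```text
time: 5.1
tool_pos: [0.5673, 0.0329, 0.1926]
ee_rot: [-3.141, -0.002, -0.298]
wrist_force: [-0.7, -0.2, -2.9]
width: 0.0633
shift now [112.3 288.7 145.1] | turn -8.1 | shift after turn [ 70.7 301.6 145.1]
t 5.1 tcp [567.3  32.9 192.6] yaw -17.1 w 63.3 F [-0.7 -0.2 -2.9]
```

```bash
python3 -m creep '[[[4,10,0,0],[9,22,0,0],[13,34,0,0],[15,39,0,0],[15,39,0,0],[15,39,0,0],[15,39,0,0],[13,33,0,0]]]'
python3 -m creep '[[[9,22,0,0],[4,12,0,0],[0,0,20,0],[0,0,35,0],[0,0,35,0],[0,0,30,0],[0,0,15,0],[0,0,6,0]]]'
python3 -m creep '[[[0,0,2,0],[0,0,2,0],[0,0,0,0]]]'
python3 go.py 590 -276 47.5
```

```text
time: 6.1
tool_pos: [0.5855, -0.242, 0.1892]
ee_rot: [-3.142, 0.004, -0.299]
wrist_force: [0.5, 0.6, -3.6]
width: 0.0632
time: 7.1
tool_pos: [0.5889, -0.2755, 0.0497]
ee_rot: [-3.141, 0.001, -0.297]
wrist_force: [-0.1, -0.2, -2.6]
width: 0.0634
time: 7.48
tool_pos: [0.5897, -0.2765, 0.0476]
ee_rot: [3.141, -0.002, -0.298]
wrist_force: [1.0, -0.8, -3.0]
width: 0.0634
shift now [ 0.1 -0.6  0.1] | turn 0.0 | shift after turn [ 0.1 -0.6  0.1]
t 7.47 tcp [ 589.7 -276.5   47.6] yaw -17.1 w 63.4 F [ 1.  -0.8 -3. ]
```

```bash
python3 -m creep '[[[0,0,1,0],[0,0,0,0]]]'; python3 -m creep '[[[0,0,0,0],[0,0,0,0],[0,0,0,0],[0,0,-15,0],[0,0,-35,0],[0,0,-40,0],[0,0,-40,0],[0,0,-20,0]]]' 1
python3 go.py 661 81 190 73
```

```text
time: 7.72
tool_pos: [0.5898, -0.2766, 0.0476]
ee_rot: [3.141, -0.002, -0.298]
wrist_force: [-2.9, -0.0, 5.4]
width: 0.0632
time: 8.72
tool_pos: [0.5902, -0.2768, 0.2004]
ee_rot: [3.14, -0.006, -0.298]
wrist_force: [-0.3, 0.8, 0.4]
width: 0.0941
shift now [ -37.2 -362.8   10.4] | turn -90.1 | shift after turn [362.8 -36.9  10.4]
t 8.72 tcp [ 590.2 -276.8  200.4] yaw -17.1 w 94.1 F [-0.3  0.8  0.4]
```

```bash
python3 -m creep '[[[-2,-20,0,0],[-4,-40,0,0],[-5,-50,0,0],[-6,-55,0,0],[-6,-55,0,0],[-5,-55,0,0],[-4,-45,0,0],[-5,-43,0,-10]]]'
python3 -m creep '[[[0,0,0,-10],[0,0,0,-10],[0,0,0,-10],[0,0,0,-10],[0,0,0,-10],[0,0,0,-10],[0,0,0,-10],[0,0,0,-10]]]'
python3 -m creep '[[[0,0,0,0],[0,0,0,0]]]'
python3 - <<'E'
from h import *
s=snap('wrist');save(s,'w1.png');X=cloud(s).reshape(-1,3)
for c,r,z0 in [((.661,.081),.045,.105),((.6185,-.0546),.03,.112)]:
    m=(np.hypot(*(X[:,:2]-c).T)<r)&(X[:,2]>z0)&(X[:,2]<.13);q=X[m]
    print(m.sum(),[np.round(a,1) for a in cv2.minAreaRect((q[:,:2]*1e3).astype(np.float32))])
E
python3 go.py 661 81 49 73
```

```text
time: 9.72
tool_pos: [0.6592, 0.085, 0.1938]
ee_rot: [-3.142, 0.003, -0.117]
wrist_force: [0.5, -0.3, 0.2]
width: 0.0937
time: 10.72
tool_pos: [0.659, 0.0833, 0.1938]
ee_rot: [-3.139, 0.0, 1.28]
wrist_force: [-0.7, -0.0, 0.5]
width: 0.0936
time: 10.98
tool_pos: [0.6597, 0.0825, 0.1946]
ee_rot: [-3.14, 0.0, 1.271]
wrist_force: [0.3, 0.6, -0.2]
width: 0.0939
3601 [array([661.6,  81.9]), array([62.1, 61.4]), np.float64(74.0)]
540 [array([620.8, -49.5]), array([19.8, 28.4]), np.float64(74.8)]
shift now [ -0.8   1.5 145.9] | turn -0.1 | shift after turn [ -0.8   1.5 145.9]
t 11.03 tcp [659.8  82.3 194.9] yaw 72.9 w 94.1 F [-0.1 -0.4  0.3]
```

```bash
python3 -m creep '[[[0,2,20,0],[0,0,35,0],[0,0,35,0],[0,0,35,0],[0,0,15,0],[0,0,6,0],[0,0,0,0],[0,0,0,0]]]'
python3 go.py 661 81 49 73
python3 -m creep '[[[0,0,0,0],[0,0,0,0],[0,0,0,0],[0,0,0,0],[0,0,0,0],[0,0,0,0]]]' 0
python3 go.py
python3 -m creep '[[[0,0,-5,0],[0,0,-15,0],[0,0,-25,0],[0,0,-30,0],[0,0,-30,0],[0,0,-25,0],[0,0,-15,0],[0,0,0,0]]]'
python3 go.py 574 -381 49
```

```text
time: 12.02
tool_pos: [0.6633, 0.0812, 0.0514]
ee_rot: [3.138, -0.001, 1.273]
wrist_force: [-0.1, -0.6, -0.5]
width: 0.094
shift now [-0.8 -2.1  2.4] | turn -0.1 | shift after turn [-0.8 -2.1  2.4]
t 12.03 tcp [663.3  81.2  51.4] yaw 72.9 w 94.0 F [-0.1 -0.6 -0.5]
time: 12.78
tool_pos: [0.6615, 0.0814, 0.0495]
ee_rot: [-3.14, 0.0, 1.273]
wrist_force: [-2.9, -0.0, 2.4]
width: 0.0609
t 12.78 tcp [661.5  81.4  49.5] yaw 73.0 w 60.9 F [-2.9 -0.   2.4]
time: 13.78
tool_pos: [0.663, 0.0811, 0.1962]
ee_rot: [3.138, -0.001, 1.273]
wrist_force: [0.3, 0.1, -4.2]
width: 0.0607
shift now [-467.8   50.5  147.2] | turn 0.0 | shift after turn [-467.8   50.5  147.2]
t 13.78 tcp [663.   81.1 196.2] yaw 72.9 w 60.7 F [ 0.3  0.1 -4.2]
```

```bash
python3 -m creep '[[[-10,1,0,0],[-22,2,0,0],[-34,4,0,0],[-40,4,0,0],[-40,4,0,0],[-40,4,0,0],[-40,4,0,0],[-40,4,0,0]]]'
python3 -m creep '[[[-40,4,0,0],[-40,5,0,0],[-40,5,0,0],[-36,5,0,0],[-28,3,0,0],[-18,2,0,0],[0,0,0,0],[0,0,0,0]]]'
python3 go.py 574 -381 49
```

```text
time: 14.78
tool_pos: [0.6082, -0.1838, 0.1934]
ee_rot: [-3.14, 0.001, 1.272]
wrist_force: [0.5, -0.1, -3.8]
width: 0.0608
time: 15.78
tool_pos: [0.5736, -0.3804, 0.1943]
ee_rot: [-3.141, -0.001, 1.274]
wrist_force: [0.7, 0.2, -3.8]
width: 0.0608
shift now [ -0.5   0.5 145.3] | turn 0.0 | shift after turn [ -0.5   0.5 145.3]
t 15.78 tcp [ 573.6 -380.4  194.3] yaw 73.0 w 60.8 F [ 0.7  0.2 -3.8]
```

```bash
python3 -m creep '[[[0,0,20,0],[0,0,35,0],[0,0,35,0],[0,0,30,0],[0,0,15,0],[0,0,8,0],[0,0,2,0],[0,0,1,0]]]'
python3 -m creep '[[[0,0,0,0],[0,0,1,0],[0,0,0,0]]]'
python3 go.py 574 -381 49
```

```text
time: 16.77
tool_pos: [0.5744, -0.3818, 0.0501]
ee_rot: [3.139, 0.001, 1.273]
wrist_force: [-0.0, -0.3, -3.9]
width: 0.0609
time: 17.15
tool_pos: [0.5741, -0.3817, 0.0495]
ee_rot: [3.139, 0.001, 1.273]
wrist_force: [-1.4, 1.9, 4.4]
width: 0.0606
shift now [ 0.7 -0.3  0.5] | turn 0.0 | shift after turn [ 0.7 -0.3  0.5]
t 17.15 tcp [ 574.1 -381.7   49.5] yaw 72.9 w 60.6 F [-1.4  1.9  4.4]
```

```bash
python3 -m creep '[[[0,0,0,0],[0,0,0,0],[0,0,0,0],[0,0,-15,0],[0,0,-35,0],[0,0,-40,0],[0,0,-40,0],[0,0,-20,0]]]' 1
python3 go.py 618.5 -54.6 195 56.6
```

```text
time: 18.15
tool_pos: [0.5746, -0.3819, 0.2026]
ee_rot: [3.135, 0.002, 1.273]
wrist_force: [-0.4, 0.0, 0.1]
width: 0.0945
shift now [325.8 -54.    7.6] | turn 16.3 | shift after turn [ 297.5 -143.5    7.6]
t 18.15 tcp [ 574.6 -381.9  202.6] yaw 72.9 w 94.5 F [-0.4  0.   0.1]
```

```bash
python3 -m creep '[[[25,-4,0,0],[45,-7,0,0],[55,-9,0,0],[55,-9,0,0],[55,-9,0,0],[50,-9,0,0],[41,-7,0,0],[0,0,0,8]]]'
python3 -m creep '[[[0,0,0,8],[0,0,0,0],[0,0,0,0]]]'
python3 - <<'E'
from h import *
s=snap('wrist');save(s,'w1.png');X=cloud(s).reshape(-1,3)
for c,r,z0,z1 in [((.6185,-.0546),.03,.112,.13),((.6185,-.0546),.05,.082,.104),((.635,.0136),.04,.034,.05)]:
    m=(np.hypot(*(X[:,:2]-c).T)<r)&(X[:,2]>z0)&(X[:,2]<z1);q=X[m]
    print(m.sum(),[np.round(a,1) for a in cv2.minAreaRect((q[:,:2]*1e3).astype(np.float32))])
E
python3 go.py 618.5 -54.6 46 56.6
```

```text
time: 19.15
tool_pos: [0.6165, -0.0483, 0.1961]
ee_rot: [-3.139, -0.001, 1.136]
wrist_force: [-0.2, -0.9, -0.6]
width: 0.094
time: 19.52
tool_pos: [0.617, -0.0529, 0.1967]
ee_rot: [-3.14, 0.0, 0.996]
wrist_force: [-0.5, 0.2, -0.1]
width: 0.0938
882 [array([619.2, -54.4]), array([29.2, 29. ]), np.float64(69.0)]
1392 [array([619.6, -54.5]), array([59.2, 39.5]), np.float64(56.3)]
1681 [array([634.9,  13.3]), array([61.9, 59.7]), np.float64(32.9)]
shift now [ -0.4   1.9 151. ] | turn 0.4 | shift after turn [ -0.4   1.9 151. ]
t 19.57 tcp [617.1 -53.2 197. ] yaw 57.0 w 93.7 F [ 0.4 -0.2  0.1]
```

View pics/w1.png

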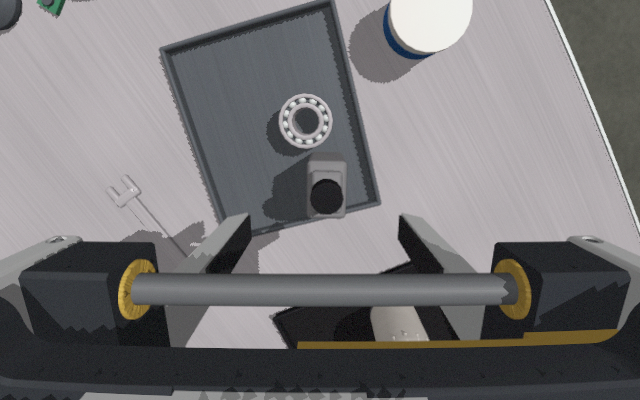

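The bottle (325,185) stands centred between the fingers and the bearing (305,121) is alone beyond it. I'll grasp the bottle.

```bash
python3 -m creep '[[[0,2,20,0],[0,1,35,0],[0,0,35,0],[0,0,35,0],[0,0,18,0],[0,0,8,0],[0,0,0,0],[0,0,0,0]]]'
python3 go.py 619.2 -54.4 46
python3 -m creep '[[[0,0,0,0],[0,0,0,0],[0,0,0,0],[0,0,0,0],[0,0,0,0],[0,0,0,0],[0,0,0,0],[0,0,0,0]]]' 0
python3 go.py
python3 -m creep '[[[0,0,-5,0],[0,0,-15,0],[0,0,-25,0],[0,0,-30,0],[0,0,-30,0],[0,0,-25,0],[0,0,-15,0],[0,0,0,0]]]'
python3 go.py 488 -314 46
```

```text
time: 20.58
tool_pos: [0.6213, -0.0556, 0.0483]
ee_rot: [3.139, -0.001, 0.994]
wrist_force: [-0.4, 0.3, -0.5]
width: 0.0939
shift now [-0.2 -2.4  2.3] | turn 0.0 | shift after turn [-0.2 -2.4  2.3]
t 20.57 tcp [621.3 -55.6  48.3] yaw 56.9 w 93.9 F [-0.4  0.3 -0.5]
time: 21.58
tool_pos: [0.6197, -0.0551, 0.0464]
ee_rot: [-3.141, 0.0, 0.994]
wrist_force: [-2.7, 1.7, 0.3]
width: 0.0399
t 21.57 tcp [619.7 -55.1  46.4] yaw 56.9 w 39.9 F [-2.7  1.7  0.3]
time: 22.58
tool_pos: [0.6209, -0.0556, 0.1933]
ee_rot: [3.138, -0.001, 0.994]
wrist_force: [0.8, -0.6, -3.3]
width: 0.0399
shift now [-289.1   29.6  147.3] | turn 0.0 | shift after turn [-289.1   29.6  147.3]
t 22.57 tcp [620.9 -55.6 193.3] yaw 56.9 w 39.9 F [ 0.8 -0.6 -3.3]
```

```bash
python3 -m creep '[[[-10,1,0,0],[-25,3,0,0],[-38,4,0,0],[-42,4,0,0],[-42,4,0,0],[-42,4,0,0],[-40,4,0,0],[-30,3,0,0]]]'
python3 -m creep '[[[-20,2,0,0],[0,0,0,0],[0,0,20,0],[0,0,35,0],[0,0,35,0],[0,0,30,0],[0,0,15,0],[0,0,6,0]]]'
python3 -m creep '[[[0,0,2,0],[0,0,1,0],[0,0,0,0]]]'
python3 go.py 488 -314 46
```

```text
time: 23.58
tool_pos: [0.4938, -0.2971, 0.1896]
ee_rot: [-3.138, 0.001, 0.992]
wrist_force: [0.1, 0.6, -3.6]
width: 0.0398
time: 24.58
tool_pos: [0.487, -0.3125, 0.0498]
ee_rot: [-3.14, -0.0, 0.995]
wrist_force: [-0.1, -0.2, -3.0]
width: 0.0397
time: 24.95
tool_pos: [0.4873, -0.3138, 0.0485]
ee_rot: [3.14, 0.0, 0.994]
wrist_force: [0.5, 0.4, -2.8]
width: 0.0397
shift now [0.3 0.7 2.5] | turn 0.0 | shift after turn [0.3 0.7 2.5]
t 24.95 tcp [ 487.3 -313.8   48.5] yaw 56.9 w 39.7 F [ 0.5  0.4 -2.8]
```

```bash
python3 -m creep '[[[0,0,1.5,0],[0,0,0.7,0],[0,0,0,0],[0,0,0,0]]]'
python3 go.py 488 -314 46
```

```text
time: 25.45
tool_pos: [0.4871, -0.3137, 0.0463]
ee_rot: [3.14, 0.0, 0.994]
wrist_force: [-0.8, 0.7, 3.7]
width: 0.0396
shift now [0.3 0.9 0.3] | turn 0.0 | shift after turn [0.3 0.9 0.3]
t 25.45 tcp [ 487.1 -313.7   46.3] yaw 56.9 w 39.6 F [-0.8  0.7  3.7]
```

```bash
python3 -m creep '[[[0,0,0,0],[0,0,0,0],[0,0,0,0],[0,0,-15,0],[0,0,-35,0],[0,0,-40,0],[0,0,-40,0],[0,0,-20,0]]]' 1
python3 go.py 635 13.5 120 20
```

```text
time: 26.45
tool_pos: [0.4878, -0.3142, 0.1999]
ee_rot: [3.135, 0.001, 0.994]
wrist_force: [0.1, -0.3, 0.3]
width: 0.094
shift now [354.9 -55.3  79.9] | turn 36.9 | shift after turn [ 250.4 -257.6   79.9]
t 26.45 tcp [ 487.8 -314.2  199.9] yaw 56.9 w 94.0 F [ 0.1 -0.3  0.3]
```

```bash
python3 -m creep '[[[25,-4,0,0],[45,-7,0,0],[55,-9,0,0],[55,-9,0,0],[55,-8,0,0],[50,-8,0,0],[45,-7,0,0],[25,-3,10,0]]]'
python3 -m creep '[[[0,0,25,10],[0,0,25,10],[0,0,20,9],[0,0,0,8],[0,0,0,0],[0,0,0,0]]]'
python3 - <<'E'
from h import *
s=snap('wrist');save(s,'w2.png');X=cloud(s).reshape(-1,3)
m=(np.hypot(*(X[:,:2]-[.635,.0136]).T)<.04)&(X[:,2]>.034)&(X[:,2]<.05);q=X[m]
print(m.sum(),[np.round(a,1) for a in cv2.minAreaRect((q[:,:2]*1e3).astype(np.float32))],q[:,2].max())
t=snap('top');save(t,'t2.png',(180,115,470,285),2.75);Y=cloud(t).reshape(-1,3)
for c,z0 in [((.59,-.276),.08),((.574,-.381),.1),((.488,-.314),.08)]:
    m=(np.hypot(*(Y[:,:2]-c).T)<.05)&(Y[:,2]>z0)&(Y[:,2]<.14);q=Y[m]
    print(m.sum(),[np.round(a,1) for a in cv2.minAreaRect((q[:,:2]*1e3).astype(np.float32))],q[:,2].max())
E
python3 go.py 635 13.5 9 20
```

```text
time: 27.45
tool_pos: [0.6357, 0.0162, 0.187]
ee_rot: [3.138, -0.002, 0.996]
wrist_force: [-0.1, -0.8, -0.5]
width: 0.094
time: 28.2
tool_pos: [0.6345, 0.0136, 0.1157]
ee_rot: [3.141, -0.001, 0.349]
wrist_force: [-0.3, -0.1, -0.5]
width: 0.0939
2494 [array([636. ,  13.9]), array([58.7, 58.9]), np.float64(21.7)] 0.041628343989094076
352 [array([ 588.8, -276.4]), array([62.4, 60.3]), np.float64(52.4)] 0.10622080004812925
349 [array([ 575.2, -383.6]), array([61.2, 57.8]), np.float64(88.3)] 0.11733888451297987
267 [array([ 488.2, -316. ]), array([60.1, 40.8]), np.float64(57.4)] 0.12647067477792928
shift now [  0.3   0.5 106.8] | turn -0.0 | shift after turn [  0.3   0.5 106.8]
t 28.3 tcp [634.6  13.9 115.8] yaw 20.0 w 93.8 F [-0.3  0.  -0.4]
```

View pics/t2.png

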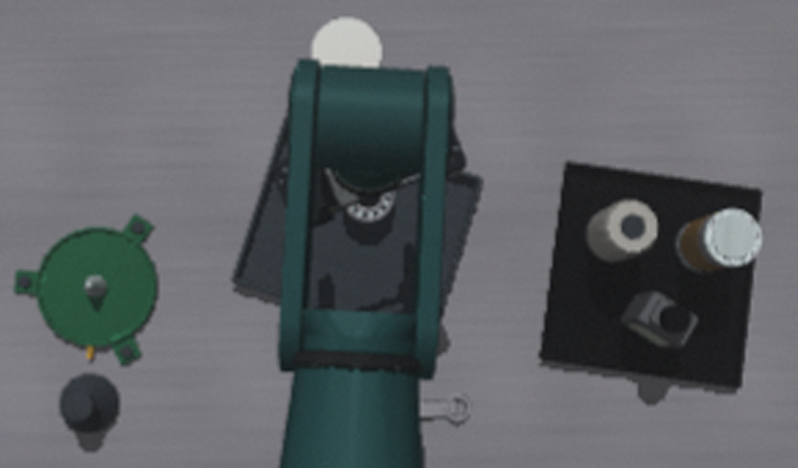

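All three stand upright in the drip tray: filter (632,228), tin (732,237), bottle (660,318). Next, the bearing.

```bash
python3 -m creep '[[[1,0.5,15,0],[0,0,30,0],[0,0,30,0],[0,0,18,0],[0,0,8,0],[0,0,4,0],[0,0,0,0],[0,0,0,0]]]'
python3 go.py 635.5 13.7 10
python3 -m creep '[[[0,0,0,0],[0,0,0,0],[0,0,0,0],[0,0,0,0],[0,0,0,0],[0,0,0,0]]]' 0
python3 go.py
python3 -m creep '[[[0,0,-5,0],[0,0,-15,0],[0,0,-25,0],[0,0,-30,0],[0,0,-30,0],[0,0,-20,0],[0,0,-15,0],[0,0,0,0]]]'
python3 go.py 532 326 150
```

```text
time: 29.3
tool_pos: [0.6363, 0.0139, 0.0115]
ee_rot: [3.141, -0.002, 0.348]
wrist_force: [0.1, 0.6, 0.9]
width: 0.0942
shift now [-0.8 -0.1  1.5] | turn 0.0 | shift after turn [-0.8 -0.1  1.5]
t 29.3 tcp [636.3  13.9  11.5] yaw 19.9 w 94.2 F [0.1 0.6 0.9]
time: 30.05
tool_pos: [0.6355, 0.0139, 0.0103]
ee_rot: [3.141, 0.0, 0.348]
wrist_force: [0.9, -1.0, 0.9]
width: 0.0604
t 30.05 tcp [635.5  13.9  10.3] yaw 19.9 w 60.4 F [ 0.9 -1.   0.9]
time: 31.05
tool_pos: [0.6363, 0.014, 0.1522]
ee_rot: [3.14, -0.003, 0.348]
wrist_force: [-0.4, 0.2, -3.5]
width: 0.0604
shift now [   8.4 -328.9    2.2] | turn 0.0 | shift after turn [   8.4 -328.9    2.2]
t 31.05 tcp [636.3  14.  152.2] yaw 19.9 w 60.4 F [-0.4  0.2 -3.5]
```

```bash
python3 -m creep '[[[-3,-12,-5,0],[-7,-30,-5,0],[-9,-42,0,0],[-10,-46,0,0],[-10,-48,0,0],[-10,-46,0,0],[-9,-44,0,0],[-8,-36,0,0]]]'
python3 -m creep '[[[-6,-25,0,0],[0,0,0,0],[0,0,0,0],[0,0,0,0]]]'
python3 - <<'E'
from h import *
s=snap('wrist');save(s,'w3.png')
E
python3 go.py
```

```text
time: 32.05
tool_pos: [0.4672, 0.2788, 0.1592]
ee_rot: [-3.141, 0.002, 0.349]
wrist_force: [0.4, 0.6, -3.5]
width: 0.0605
time: 32.55
tool_pos: [0.4558, 0.2979, 0.1599]
ee_rot: [3.141, 0.001, 0.347]
wrist_force: [0.2, -0.3, -3.2]
width: 0.0603
t 32.6 tcp [455.9 297.9 160. ] yaw 19.9 w 60.3 F [ 0.   0.2 -3.2]
```

View pics/w3.png

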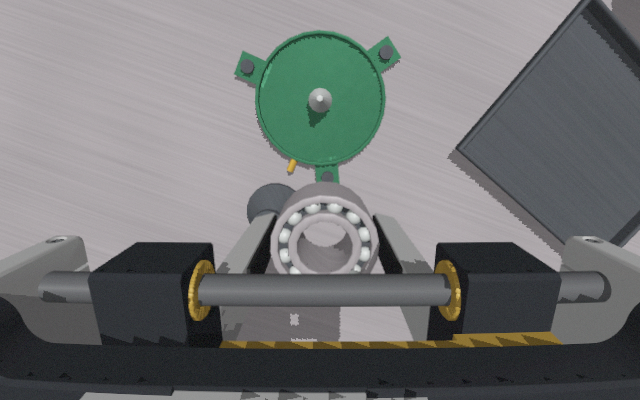

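The wrist view shows the cone tip at (319,98), the dish spanning columns 256–385 and rows 30–165, and the bearing held level at about (324,245).

Run:
```python
from h import *
s=load('wrist');X=cloud(s);P=X.reshape(-1,3)
print('tip',onplane(s,[(319,97)],[.044]).round(4), 'tip depth',X[97,319].round(4))
# dish: green pixels edge -> lip circle at z=.01
hsv=cv2.cvtColor(s['color'],cv2.COLOR_RGB2HSV);g=cv2.inRange(hsv,(50,90,30),(90,255,255))
m=(g.ravel()>0)&(P[:,2]>.006)&(P[:,2]<.02)
e=onplane(s,[(256,98),(385,97),(320,30),(320,165),(275,50),(364,50)],[.01]*6);print(e[:,:2].round(4))
A=np.c_[2*e[:,:2],np.ones(6)];c=np.linalg.lstsq(A,(e[:,:2]**2).sum(1),rcond=None)[0];print('dish',c[:2],np.sqrt(c[2]+c[0]**2+c[1]**2))
m=(np.hypot(*(P[:,:2]-c[:2]).T)<.02)&(P[:,2]>.012)&(P[:,2]<.06);q=P[m]
for a,b in[(.012,.02),(.02,.03),(.03,.06)]:
    k=q[(q[:,2]>a)&(q[:,2]<b)];print(a,len(k),((k.min(0)+k.max(0))/2).round(4),np.ptp(k,axis=0).round(3))
# held bearing top
t=get_obs()['tool_pos'];zt=t[2]+.0297
print('ring',onplane(s,[(324,245)],[zt]),t)
m=(np.hypot(*(P[:,:2]-t[:2]).T)<.034)&(abs(P[:,2]-zt)<.004);q=P[m];print(m.sum(),(q.min(0)+q.max(0))/2,np.ptp(q,axis=0))
```

```text
tip [[0.5378 0.3331 0.044 ]] tip depth [0.5378 0.3332 0.0428]
[[0.5163 0.3971]
 [0.5637 0.2688]
 [0.602  0.3557]
 [0.4719 0.3091]
 [0.5685 0.3928]
 [0.5995 0.3068]]
dish [0.53673891 0.33203412] 0.06855149352693733
0.012 97 [0.5371 0.3323 0.0162] [0.024 0.024 0.008]
0.02 181 [0.537  0.3321 0.025 ] [0.021 0.021 0.01 ]
0.03 179 [0.5373 0.3322 0.0373] [0.014 0.015 0.015]
ring [[0.45817929 0.29918733 0.18970757]] [0.45592112 0.29790875 0.16000757]
4715 [0.45955711 0.29988584 0.18969413] [0.05255834 0.06404157 0.00797249]
```

```bash
python3 go.py 535 331 75
python3 -m creep '[[[15,-1,0,0],[25,-1.5,5,0],[25,-1.5,15,0],[16,-1,20,0],[5,0,20,0],[0,0,20,0],[0,0,5,0],[0,0,0,0]]]'
python3 go.py 535 331 55
```

```text
shift now [85.6 -4.3 85. ] | turn 0.0 | shift after turn [85.6 -4.3 85. ]
t 32.6 tcp [455.9 297.9 160. ] yaw 19.9 w 60.3 F [ 0.   0.2 -3.2]
time: 33.6
tool_pos: [0.5342, 0.3326, 0.0751]
ee_rot: [3.141, 0.001, 0.348]
wrist_force: [0.6, 1.2, -2.7]
width: 0.0602
shift now [ 0.2  1.7 20.1] | turn 0.0 | shift after turn [ 0.2  1.7 20.1]
t 33.6 tcp [534.2 332.6  75.1] yaw 19.9 w 60.2 F [ 0.6  1.2 -2.7]
```

```bash
python3 -m creep '[[[0,0.5,5,0],[0,0,0,0],[0,0,0,0]]]'
python3 - <<'E'
from h import *
s=snap('wrist');save(s,'w4.png',(220,140,440,300),3.6)
E
python3 go.py 535 331 55
```

```text
time: 33.98
tool_pos: [0.535, 0.3324, 0.0708]
ee_rot: [3.142, -0.001, 0.348]
wrist_force: [0.2, -1.0, -2.4]
width: 0.0605
shift now [-0.5  1.3 15.8] | turn 0.0 | shift after turn [-0.5  1.3 15.8]
t 34.02 tcp [535.  332.4  70.8] yaw 19.9 w 60.2 F [ 0.2 -0.3 -3.1]
```

View pics/w4.png

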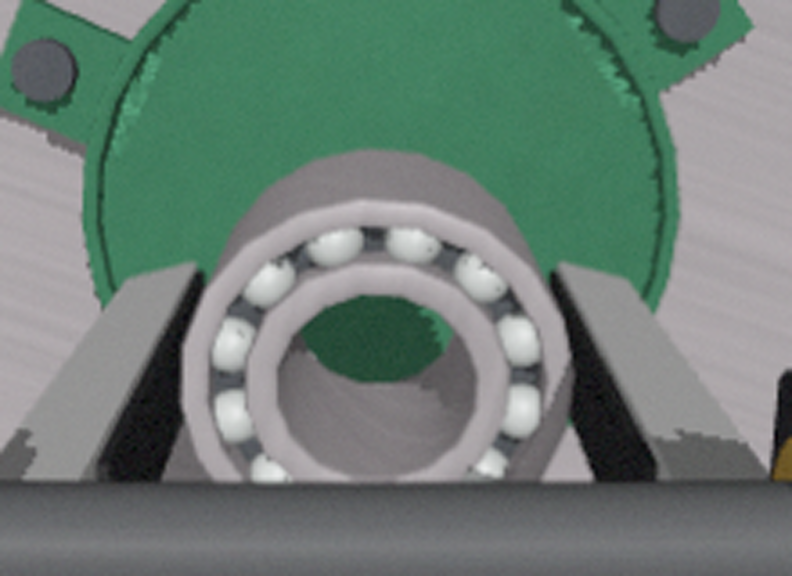

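The bearing (bore centre crop column 377) is over the dish (edges at columns 84 and 680), with the cone hidden behind its lower wall. I'll compare both in world coordinates.

Run:
```python
from h import *
s=load('wrist');P=cloud(s).reshape(-1,3);t=get_obs()['tool_pos'];zt=t[2]+.0297;print(t)
y=s['extrinsics']
f=lambda u,v:(u/3.6+220,v/3.6+140)
pts=onplane(s,[f(183,380),f(570,380),f(376,200),f(240,265),f(515,265)],[zt]*5)[:,:2]
def fit(e):
    A=np.c_[2*e,np.ones(len(e))];c=np.linalg.lstsq(A,(e**2).sum(1),rcond=None)[0];return c[:2].round(4),np.sqrt(c[2]+c[0]**2+c[1]**2).round(4)
print('ring',fit(pts))
hsv=cv2.cvtColor(s['color'],cv2.COLOR_RGB2HSV);g=cv2.inRange(hsv,(60,100,40),(90,255,255))
e=onplane(s,[f(84,215),f(680,215),f(101,290),f(660,300),f(133,55),f(660,95)],[.01]*6)[:,:2];print('dish',fit(e),e.round(3).tolist())
```

```text
[0.53504594 0.33236575 0.07075354]
ring (array([0.5354, 0.3326]), np.float64(0.0287))
dish (array([0.5372, 0.3316]), np.float64(0.0686)) [[0.515, 0.397], [0.562, 0.268], [0.499, 0.388], [0.541, 0.264], [0.554, 0.397], [0.586, 0.283]]
```

```bash
python3 -m creep '[[[0.6,1.1,5,0],[0,0,10,0],[0,0,10,0],[0,0,6,0],[0,0,0,0]]]'
python3 go.py 536 331.6 13.3
python3 -m creep '[[[0,0,5,0],[0,0,4,0],[0,0,4,0],[0,0,0,0]]]'
python3 go.py 536 331.6 13.3
```

```text
time: 34.65
tool_pos: [0.5351, 0.3311, 0.038]
ee_rot: [3.141, 0.002, 0.348]
wrist_force: [-0.2, -0.1, -3.3]
width: 0.0603
shift now [ 1.  -0.2 24.7] | turn 0.0 | shift after turn [ 1.  -0.2 24.7]
t 34.65 tcp [535.1 331.1  38. ] yaw 19.9 w 60.3 F [-0.2 -0.1 -3.3]
time: 35.15
tool_pos: [0.5355, 0.3312, 0.0257]
ee_rot: [3.141, 0.001, 0.348]
wrist_force: [-1.0, 0.1, -3.2]
width: 0.0604
shift now [ 0.6 -0.2 12.4] | turn 0.0 | shift after turn [ 0.6 -0.2 12.4]
t 35.15 tcp [535.5 331.2  25.7] yaw 19.9 w 60.4 F [-1.   0.1 -3.2]
```

```bash
python3 -m creep '[[[0.5,0,2.5,0],[0,0,2,0],[0,0,0,0]]]'; python3 -m creep '[[[0,0,2.5,0],[0,0,2,0],[0,0,0,0]]]'
python3 go.py 536 331.6 13.3
```

```text
time: 35.52
tool_pos: [0.5361, 0.3315, 0.0215]
ee_rot: [3.141, 0.001, 0.348]
wrist_force: [0.2, -0.3, -2.6]
width: 0.0602
time: 35.9
tool_pos: [0.536, 0.3315, 0.0169]
ee_rot: [3.141, 0.001, 0.348]
wrist_force: [-0.5, 0.3, -2.6]
width: 0.06
shift now [ 0.  -0.1  3.6] | turn 0.0 | shift after turn [ 0.  -0.1  3.6]
t 35.9 tcp [536.  331.5  16.9] yaw 19.9 w 60.0 F [-0.5  0.3 -2.6]
```

No side force, so the fit is good. I'll finish lowering.

```bash
python3 -m creep '[[[0,0,2,0],[0,0,1,0],[0,0,0,0]]]'; python3 -m creep '[[[0,0,1,0],[0,0,0,0]]]'
python3 go.py 536 331.6 13.3
```

```text
time: 36.28
tool_pos: [0.5362, 0.3315, 0.0141]
ee_rot: [3.141, 0.0, 0.348]
wrist_force: [-1.0, 0.2, -3.9]
width: 0.0605
time: 36.52
tool_pos: [0.5364, 0.3317, 0.0133]
ee_rot: [3.142, -0.0, 0.348]
wrist_force: [0.5, 0.7, -2.7]
width: 0.0602
shift now [-0.4 -0.1  0. ] | turn 0.0 | shift after turn [-0.4 -0.1  0. ]
t 36.52 tcp [536.4 331.7  13.3] yaw 19.9 w 60.2 F [ 0.5  0.7 -2.7]
```

```bash
python3 -m creep '[[[0,0,0.7,0],[0,0,0,0]]]'; python3 -m creep '[[[0,0,0.7,0],[0,0,0,0]]]'
python3 go.py
```

```text
time: 36.78
tool_pos: [0.5363, 0.3317, 0.0133]
ee_rot: [3.142, -0.0, 0.348]
wrist_force: [-1.2, -0.8, 0.6]
width: 0.0601
time: 37.02
tool_pos: [0.5364, 0.3317, 0.0133]
ee_rot: [3.142, -0.001, 0.348]
wrist_force: [-1.9, -1.6, 4.7]
width: 0.0598
t 37.02 tcp [536.4 331.7  13.3] yaw 19.9 w 59.8 F [-1.9 -1.6  4.7]
```

```bash
python3 -m creep '[[[0,0,0,0],[0,0,0,0],[0,0,0,0],[0,0,0,0],[0,0,-10,0],[0,0,-30,0],[0,0,-40,0],[0,0,-40,0]]]' 1
python3 -m creep '[[[-30,0,-30,0],[-40,0,-30,0],[0,0,0,0],[0,0,0,0]]]'
python3 - <<'E'
from h import *
s=snap('wrist');save(s,'w5.png',(200,20,440,200),3);P=cloud(s).reshape(-1,3)
m=(np.hypot(*(P[:,:2]-[.537,.332]).T)<.04)&(P[:,2]>.038)&(P[:,2]<.05)&(np.hypot(*(P[:,:2]-[.537,.332]).T)>.017);q=P[m]
print(m.sum(),[np.round(a,1) for a in cv2.minAreaRect((q[:,:2]*1e3).astype(np.float32))],np.median(q[:,2]))
E
python3 go.py 661.5 81.4 190 73; python3 go.py 487.1 -313.7 195 56.9
```

```text
time: 38.02
tool_pos: [0.5363, 0.3316, 0.1337]
ee_rot: [3.142, -0.001, 0.348]
wrist_force: [-0.3, -0.7, 0.5]
width: 0.094
time: 38.52
tool_pos: [0.4707, 0.3078, 0.192]
ee_rot: [3.141, -0.001, 0.348]
wrist_force: [0.1, 0.6, 0.0]
width: 0.0941
1451 [array([536.7, 332. ]), array([59.3, 58.7]), np.float64(64.0)] 0.04153311694536216
shift now [102.3 277.8   0.9] | turn -53.1 | shift after turn [-160.6  248.7    0.9]
t 38.58 tcp [470.6 307.7 190.9] yaw 19.9 w 93.6 F [ 0.1  0.5 -0.5]
shift now [-196.4  589.8   -4.1] | turn -37.0 | shift after turn [-511.5  353.2   -4.1]
t 38.58 tcp [470.6 307.7 190.9] yaw 19.9 w 93.6 F [ 0.1  0.5 -0.5]
```

View pics/w5.png

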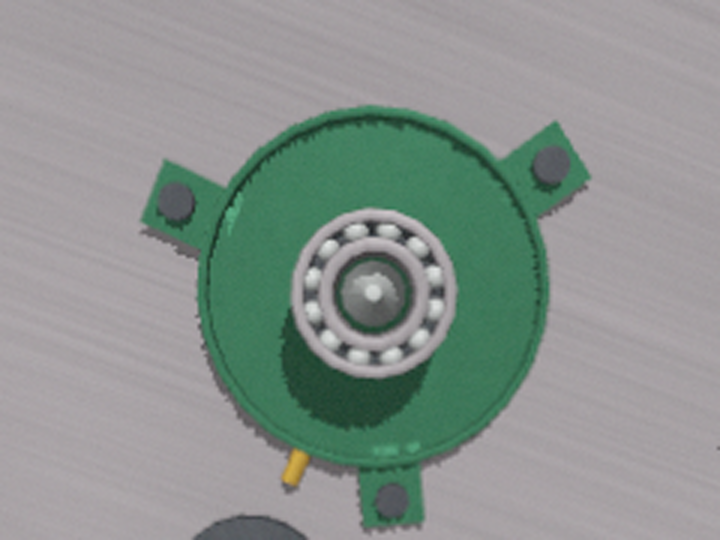

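The bearing lies flat and centred on the cone at (373,292). Now the things go back, bottle first.

```bash
python3 -m creep '[[[-7,22,-4,0],[-15,44,0,0],[-19,56,0,0],[-19,56,0,0],[-19,56,0,0],[-19,56,0,0],[-19,56,0,0],[-19,56,0,0]]]'
python3 -m creep '[[[-19,56,0,0],[-18,56,0,0],[-15,46,0,0],[-8,30,0,-10],[0,0,0,-10],[0,0,0,-10],[0,0,0,-7],[0,0,0,0]]]'
python3 -m creep '[[[0,0,0,0],[0,0,0,0]]]'
python3 go.py 487.1 -313.7 46.5 56.9
```

```text
time: 39.58
tool_pos: [0.4796, -0.1187, 0.1942]
ee_rot: [-3.14, 0.002, 0.348]
wrist_force: [0.8, 0.2, 0.9]
width: 0.0941
time: 40.58
tool_pos: [0.4873, -0.314, 0.1938]
ee_rot: [-3.138, -0.0, 0.992]
wrist_force: [-0.3, 0.3, -0.1]
width: 0.0942
time: 40.83
tool_pos: [0.4875, -0.3138, 0.1954]
ee_rot: [-3.141, -0.0, 0.993]
wrist_force: [-0.3, 0.7, 0.3]
width: 0.0938
shift now [ -0.2  -0.3 148.9] | turn -0.0 | shift after turn [ -0.2  -0.3 148.9]
t 40.83 tcp [ 487.5 -313.8  195.4] yaw 56.9 w 93.8 F [-0.3  0.7  0.3]
```

```bash
python3 -m creep '[[[0,0,20,0],[0,0,35,0],[0,0,35,0],[0,0,35,0],[0,0,17,0],[0,0,7,0],[0,0,0,0],[0,0,0,0]]]'
python3 -m creep '[[[0,0,0,0],[0,0,0,0],[0,0,0,0],[0,0,0,0],[0,0,0,0],[0,0,0,0],[0,0,0,0],[0,0,0,0]]]' 0
python3 go.py
python3 -m creep '[[[0,0,-5,0],[0,0,-15,0],[0,0,-25,0],[0,0,-30,0],[0,0,-30,0],[0,0,-25,0],[0,0,-15,0],[0,0,0,0]]]'
python3 go.py 619.7 -55.1 46.4
```

```text
time: 41.82
tool_pos: [0.4884, -0.3145, 0.0486]
ee_rot: [3.138, 0.0, 0.994]
wrist_force: [0.5, 0.1, -0.5]
width: 0.0941
time: 42.82
tool_pos: [0.4874, -0.3137, 0.0468]
ee_rot: [-3.141, 0.0, 0.994]
wrist_force: [-0.8, 0.3, 0.2]
width: 0.04
t 42.83 tcp [ 487.4 -313.7   46.8] yaw 56.9 w 40.0 F [-0.8  0.3  0.2]
time: 43.82
tool_pos: [0.488, -0.3142, 0.1936]
ee_rot: [3.138, 0.0, 0.994]
wrist_force: [1.0, 0.5, -3.1]
width: 0.0395
shift now [289.  -30.9 147.2] | turn 0.0 | shift after turn [289.  -30.9 147.2]
t 43.83 tcp [ 488.  -314.2  193.6] yaw 56.9 w 39.5 F [ 1.   0.5 -3.1]
```

```bash
python3 -m creep '[[[10,-1,0,0],[25,-3,0,0],[38,-4,0,0],[42,-5,0,0],[42,-5,0,0],[42,-4,0,0],[40,-4,0,0],[30,-3,0,0]]]'
python3 -m creep '[[[20,-2,0,0],[0,0,0,0],[0,0,20,0],[0,0,35,0],[0,0,35,0],[0,0,30,0],[0,0,15,0],[0,0,6,0]]]'
python3 -m creep '[[[0,0,3,0],[0,0,1.5,0],[0,0,0,0],[0,0,0,0]]]'
python3 go.py 619.7 -55.1 46.4
```

```text
time: 44.82
tool_pos: [0.6097, -0.0698, 0.1898]
ee_rot: [-3.138, 0.001, 0.996]
wrist_force: [0.3, -0.3, -3.1]
width: 0.0398
time: 45.82
tool_pos: [0.6186, -0.0554, 0.0502]
ee_rot: [-3.141, 0.001, 0.993]
wrist_force: [0.5, -0.1, -3.3]
width: 0.0398
time: 46.32
tool_pos: [0.6195, -0.0546, 0.047]
ee_rot: [3.141, -0.0, 0.994]
wrist_force: [-0.8, 0.0, -2.0]
width: 0.04
shift now [-0.3  0.5  0.6] | turn 0.0 | shift after turn [-0.3  0.5  0.6]
t 46.33 tcp [619.5 -54.6  47. ] yaw 56.9 w 40.0 F [-0.8  0.  -2. ]
```

```bash
python3 -m creep '[[[0,0,1,0],[0,0,0,0],[0,0,0,0]]]';python3 go.py
python3 -m creep '[[[0,0,0,0],[0,0,0,0],[0,0,0,0],[0,0,-15,0],[0,0,-35,0],[0,0,-40,0],[0,0,-40,0],[0,0,-20,0]]]' 1
python3 go.py 574.1 -381.7 197 73
```

```text
time: 46.7
tool_pos: [0.6196, -0.0546, 0.0468]
ee_rot: [3.14, -0.001, 0.994]
wrist_force: [-1.0, 1.0, 5.9]
width: 0.0396
t 46.7 tcp [619.6 -54.6  46.8] yaw 56.9 w 39.6 F [-1.   1.   5.9]
time: 47.7
tool_pos: [0.6204, -0.0548, 0.2002]
ee_rot: [3.136, -0.002, 0.994]
wrist_force: [-0.3, 0.3, -0.9]
width: 0.0939
shift now [-299.2  139.5    3.2] | turn -16.1 | shift after turn [-326.1   51.3    3.2]
t 47.7 tcp [620.4 -54.8 200.2] yaw 56.9 w 93.9 F [-0.3  0.3 -0.9]
```

Now the tin.

```bash
python3 -m creep '[[[-20,9,3,0],[-40,19,0,0],[-50,23,0,0],[-50,23,0,0],[-50,23,0,0],[-45,21,0,0],[-34,16,0,0],[-10,5,0,-8]]]'
python3 -m creep '[[[0,0,0,-8],[0,0,0,0],[0,0,0,0]]]'
python3 go.py 574.1 -381.7 49.5 73
```

```text
time: 48.7
tool_pos: [0.5698, -0.3848, 0.1896]
ee_rot: [-3.138, 0.0, 1.133]
wrist_force: [-0.7, 0.6, -0.8]
width: 0.0939
time: 49.08
tool_pos: [0.5718, -0.3814, 0.1914]
ee_rot: [-3.14, -0.0, 1.271]
wrist_force: [-0.3, 0.7, 0.1]
width: 0.0939
shift now [  0.4   2.3 141.9] | turn -0.2 | shift after turn [  0.4   2.3 141.9]
t 49.08 tcp [ 571.8 -381.4  191.4] yaw 72.8 w 93.9 F [-0.3  0.7  0.1]
```

```bash
python3 -m creep '[[[0.4,2.3,20,0],[0,0,35,0],[0,0,35,0],[0,0,33,0],[0,0,13,0],[0,0,5,0],[0,0,0,0],[0,0,0,0]]]'
python3 -m creep '[[[0,0,0,0],[0,0,0,0],[0,0,0,0],[0,0,0,0],[0,0,0,0],[0,0,0,0]]]' 0
python3 go.py
python3 -m creep '[[[0,0,-5,0],[0,0,-15,0],[0,0,-25,0],[0,0,-30,0],[0,0,-30,0],[0,0,-25,0],[0,0,-15,0],[0,0,0,0]]]'
python3 go.py 661.5 81.4 49.5
```

```text
time: 50.08
tool_pos: [0.5757, -0.382, 0.0533]
ee_rot: [3.139, 0.001, 1.273]
wrist_force: [-0.5, -0.8, 0.6]
width: 0.094
time: 50.82
tool_pos: [0.5747, -0.3813, 0.0514]
ee_rot: [-3.141, 0.0, 1.273]
wrist_force: [-0.1, 0.7, 0.2]
width: 0.0605
t 50.83 tcp [ 574.7 -381.3   51.4] yaw 72.9 w 60.5 F [-0.1  0.7  0.2]
time: 51.82
tool_pos: [0.5754, -0.3817, 0.1983]
ee_rot: [3.139, 0.001, 1.273]
wrist_force: [-0.3, 0.1, -3.9]
width: 0.0606
shift now [468.  -53.5 148.8] | turn 0.0 | shift after turn [468.  -53.5 148.8]
t 51.83 tcp [ 575.4 -381.7  198.3] yaw 72.9 w 60.6 F [-0.3  0.1 -3.9]
```

```bash
python3 -m creep '[[[10,-1,0,0],[22,-2,0,0],[34,-4,0,0],[40,-5,0,0],[40,-5,0,0],[40,-5,0,0],[40,-5,0,0],[40,-5,0,0]]]'
python3 -m creep '[[[40,-5,0,0],[40,-4,0,0],[40,-4,0,0],[36,-4,0,0],[28,-3,0,0],[18,-2,0,0],[0,0,0,0],[0,0,0,0]]]'
python3 go.py 661.5 81.4 51.4
```

```text
time: 52.82
tool_pos: [0.6217, -0.1143, 0.1954]
ee_rot: [-3.14, -0.001, 1.275]
wrist_force: [0.1, 0.1, -4.2]
width: 0.0608
time: 53.82
tool_pos: [0.6602, 0.0812, 0.1962]
ee_rot: [-3.141, 0.001, 1.272]
wrist_force: [0.6, 0.2, -3.1]
width: 0.0608
shift now [  0.6   1.2 144.8] | turn 0.0 | shift after turn [  0.6   1.2 144.8]
t 53.83 tcp [660.2  81.2 196.2] yaw 72.9 w 60.8 F [ 0.6  0.2 -3.1]
```

```bash
python3 -m creep '[[[0,0,20,0],[0,0,35,0],[0,0,35,0],[0,0,30,0],[0,0,15,0],[0,0,8,0],[0,0,2,0],[0,0,0,0]]]'
python3 -m creep '[[[0,0,1,0],[0,0,0,0]]]'
python3 go.py 661.5 81.4 51.4
```

```text
time: 54.82
tool_pos: [0.6613, 0.0819, 0.0527]
ee_rot: [3.139, -0.001, 1.273]
wrist_force: [0.2, -0.6, -3.3]
width: 0.0609
time: 55.08
tool_pos: [0.6612, 0.082, 0.0515]
ee_rot: [3.14, -0.001, 1.273]
wrist_force: [0.9, 0.5, -1.1]
width: 0.0605
shift now [-0.5  0.5  0.1] | turn 0.0 | shift after turn [-0.5  0.5  0.1]
t 55.08 tcp [661.2  82.   51.5] yaw 72.9 w 60.5 F [ 0.9  0.5 -1.1]
```

```bash
python3 -m creep '[[[0,0,0.7,0],[0,0,0,0]]]';python3 go.py
python3 -m creep '[[[0,0,0,0],[0,0,0,0],[0,0,0,0],[0,0,-15,0],[0,0,-35,0],[0,0,-40,0],[0,0,-40,0],[0,0,-20,0]]]' 1
python3 go.py 589.8 -276.6 197 -17
```

```text
time: 55.32
tool_pos: [0.6612, 0.082, 0.0514]
ee_rot: [3.139, -0.001, 1.273]
wrist_force: [0.1, 0.8, 3.6]
width: 0.0604
t 55.33 tcp [661.2  82.   51.4] yaw 72.9 w 60.4 F [0.1 0.8 3.6]
time: 56.32
tool_pos: [0.6617, 0.082, 0.2046]
ee_rot: [3.135, -0.002, 1.273]
wrist_force: [0.1, 0.5, 0.7]
width: 0.094
shift now [-363.9   36.5    7.6] | turn 89.9 | shift after turn [ 36.1 363.9   7.6]
t 56.33 tcp [661.7  82.  204.6] yaw 72.9 w 94.0 F [0.1 0.5 0.7]
```

```bash
python3 -m creep '[[[-20,2,5,0],[-40,4,0,0],[-54,5,0,0],[-55,6,0,0],[-55,6,0,0],[-55,6,0,0],[-50,5,0,0],[-35,3,0,10]]]'
python3 -m creep '[[[0,0,0,10],[0,0,0,10],[0,0,0,10],[0,0,0,10],[0,0,0,10],[0,0,0,10],[0,0,0,10],[0,0,0,10]]]'
python3 -m creep '[[[0,0,0,0],[0,0,0,0]]]'
python3 go.py 589.8 -276.6 47.6 -17
```

```text
time: 57.32
tool_pos: [0.5866, -0.28, 0.1925]
ee_rot: [-3.138, 0.001, 1.091]
wrist_force: [-0.1, 1.1, -0.1]
width: 0.0939
time: 58.32
tool_pos: [0.5873, -0.2777, 0.1925]
ee_rot: [-3.142, 0.004, -0.305]
wrist_force: [0.1, 0.3, -0.3]
width: 0.0938
time: 58.58
tool_pos: [0.5882, -0.2773, 0.1937]
ee_rot: [-3.141, 0.002, -0.296]
wrist_force: [-0.4, -0.3, -0.1]
width: 0.0939
shift now [  1.3  -1.1 146.1] | turn 0.0 | shift after turn [  1.3  -1.1 146.1]
t 58.58 tcp [ 588.2 -277.3  193.7] yaw -17.0 w 93.9 F [-0.4 -0.3 -0.1]
```

```bash
python3 -m creep '[[[1,-1,20,0],[0,0,35,0],[0,0,35,0],[0,0,33,0],[0,0,15,0],[0,0,7,0],[0,0,0,0],[0,0,0,0]]]'
python3 -m creep '[[[0,0,0,0],[0,0,0,0],[0,0,0,0],[0,0,0,0],[0,0,0,0],[0,0,0,0]]]' 0
python3 go.py
python3 -m creep '[[[0,0,-5,0],[0,0,-15,0],[0,0,-25,0],[0,0,-30,0],[0,0,-30,0],[0,0,-25,0],[0,0,-15,0],[0,0,0,0]]]'
python3 go.py 567.5 33.1 47.5
```

```text
time: 59.58
tool_pos: [0.5913, -0.2768, 0.0515]
ee_rot: [3.141, -0.003, -0.297]
wrist_force: [-0.7, -0.8, -0.8]
width: 0.0938
time: 60.32
tool_pos: [0.5903, -0.2764, 0.0499]
ee_rot: [3.141, -0.0, -0.298]
wrist_force: [-0.2, -0.7, 1.5]
width: 0.0636
t 60.33 tcp [ 590.3 -276.4   49.9] yaw -17.1 w 63.6 F [-0.2 -0.7  1.5]
time: 61.32
tool_pos: [0.5909, -0.2765, 0.1965]
ee_rot: [3.141, -0.003, -0.298]
wrist_force: [-0.1, 0.2, -3.0]
width: 0.0636
shift now [-113.2 -289.1  149. ] | turn 0.0 | shift after turn [-113.2 -289.1  149. ]
t 61.33 tcp [ 590.9 -276.5  196.5] yaw -17.1 w 63.6 F [-0.1  0.2 -3. ]
```

```bash
python3 -m creep '[[[-4,-10,0,0],[-9,-22,0,0],[-13,-34,0,0],[-15,-39,0,0],[-15,-39,0,0],[-15,-39,0,0],[-15,-39,0,0],[-13,-33,0,0]]]'
python3 -m creep '[[[-9,-22,0,0],[-5,-12,0,0],[0,0,20,0],[0,0,35,0],[0,0,35,0],[0,0,30,0],[0,0,15,0],[0,0,6,0]]]'
python3 -m creep '[[[0,0,2,0],[0,0,2,0],[0,0,0,0]]]'
python3 go.py 567.5 33.1 49.8
```

```text
time: 62.32
tool_pos: [0.5689, -0.0, 0.1938]
ee_rot: [-3.141, 0.002, -0.296]
wrist_force: [0.8, -0.6, -3.1]
width: 0.0634
time: 63.32
tool_pos: [0.5665, 0.0332, 0.0529]
ee_rot: [3.141, 0.001, -0.298]
wrist_force: [0.6, 1.2, -2.8]
width: 0.0631
time: 63.7
tool_pos: [0.5676, 0.0332, 0.0505]
ee_rot: [-3.141, -0.001, -0.298]
wrist_force: [0.2, 0.8, -3.2]
width: 0.0635
shift now [-0.1  0.1  0.7] | turn 0.0 | shift after turn [-0.1  0.1  0.7]
t 63.7 tcp [567.6  33.2  50.5] yaw -17.1 w 63.5 F [ 0.2  0.8 -3.2]
```

```bash
python3 -m creep '[[[0,0,0.8,0],[0,0,0,0],[0,0,0.7,0],[0,0,0,0]]]';python3 go.py
python3 -m creep '[[[0,0,0,0],[0,0,0,0],[0,0,0,0],[0,0,-15,0],[0,0,-35,0],[0,0,-40,0],[0,0,-40,0],[0,0,-20,0]]]' 1
python3 -m creep '[[[-30,10,-20,0],[-40,20,-20,0],[-40,30,0,0],[-30,30,0,0],[0,0,0,0],[0,0,0,0]]]'
python3 - <<'E'
from h import *
s=snap('wrist');save(s,'w6.png');P=cloud(s).reshape(-1,3);t=snap('top');save(t,'t6.png',(180,115,470,285),2.75)
for n,c,z0,z1 in [('filt',(.5672,.0344),.08,.13),('tin',(.6616,.0819),.105,.13),('bot',(.6189,-.0545),.082,.104)]:
    m=(np.hypot(*(P[:,:2]-c).T)<.05)&(P[:,2]>z0)&(P[:,2]<z1);q=P[m]
    print(n,m.sum(),[np.round(a,1) for a in cv2.minAreaRect((q[:,:2]*1e3).astype(np.float32))])
E
python3 go.py
```

```text
time: 64.2
tool_pos: [0.5677, 0.0331, 0.0498]
ee_rot: [-3.141, -0.002, -0.298]
wrist_force: [-2.2, 0.3, 5.9]
width: 0.0635
t 64.2 tcp [567.7  33.1  49.8] yaw -17.1 w 63.5 F [-2.2  0.3  5.9]
time: 65.2
tool_pos: [0.5683, 0.0332, 0.2027]
ee_rot: [-3.14, -0.006, -0.298]
wrist_force: [0.2, -0.1, 1.1]
width: 0.0937
time: 65.95
tool_pos: [0.4074, -0.0117, 0.2391]
ee_rot: [-3.141, -0.002, -0.298]
wrist_force: [-0.5, -0.3, 0.8]
width: 0.0941
filt 3232 [array([564.5,  33.1]), array([60.3, 63.6]), np.float64(39.0)]
tin 0 [array([0., 0.]), array([0., 0.]), np.float64(0.0)]
bot 0 [array([0., 0.]), array([0., 0.]), np.float64(0.0)]
t 66.05 tcp [407.6 -11.5 238.4] yaw -17.0 w 93.8 F [-0.4  0.4  1.1]
```

View pics/w6.png

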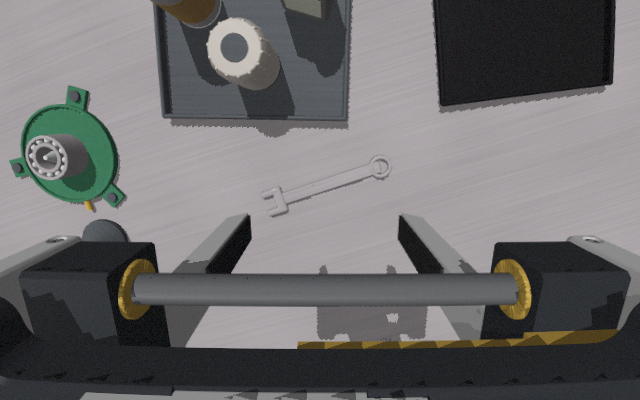

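View pics/t6.png

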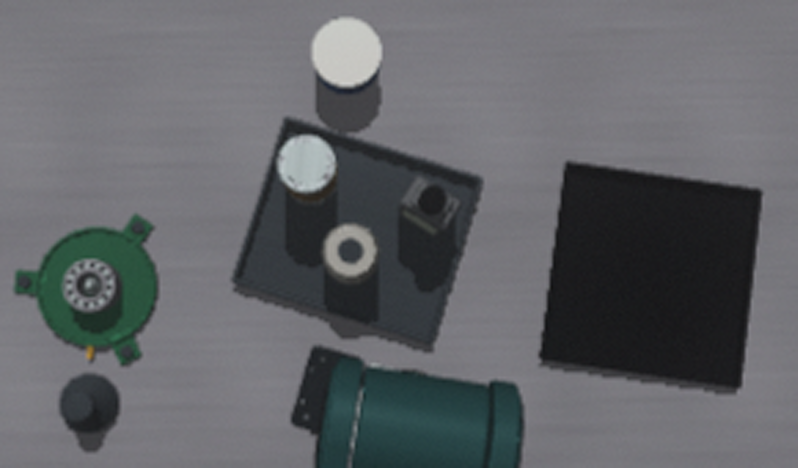

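The top view matches the first one: tin (306,164), filter (350,250), bottle cap (431,200) and tub (346,52) are back or unmoved. The bearing (90,285) is on the cone, the follower (90,402) is unmoved, and the wrist view shows the spanner (325,185) untouched. The arm is clear, so I'll hand in.

```bash
python3 -c "
from bench import ticket; print(ticket.close_job())"
```

```text
the job is handed in; nothing more can be done
None
```

I finished the job and handed it in at about 66 s on the robot's clock, well inside the 144 s limit. The hand-in gives no verdict.

**What I did:** I stood the filter, tin and bottle upright in the drip tray. Then I lowered the bearing over the packer's cone, with a largest wrist reading of about 5 N on contact. Finally I put all three back where I had gripped them at the start.

**What the last checks showed:**
- **Bearing:** the wrist camera put it flat and within about 1 mm of the cone's axis.
- **Filter, tin and bottle:** the final top picture matched the first to about a pixel (roughly 3 mm). I let go of each within about 1 mm of where I had picked it up.
- **Follower and tub:** they looked unmoved in the same top picture.
- **Spanner:** the arm hid it in that view. The final wrist picture shows it lying undisturbed, but I did not measure its position.

**What failed or disagreed:**
- **Camera positions:** the top and wrist cameras differed by 2–3 mm in y, and by more (up to about 10 mm) in my coarse top-view reading of the cone. I used the wrist camera, and the bearing went on with almost no side force.
- **Final close-up check:** the last wrist measurement had only the filter fully in view and put it about 3 mm from its first reading. It gave nothing for the tin and bottle, so those two rest on the top view and the release positions.

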